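Slide a power pack into its charging bay and switch it on

ROBOT

A 6-joint arm with a two-finger parallel gripper is mounted at the origin on a cart in front of the work surface, level with it; the furniture and walls round the work are solid. World frame = base frame: x ahead of the robot, y to its left, z up, the work surface at z = 0. Lengths are in m, angles in rad, forces in N, time in s.
With the tool pointing down it reaches from about 0.35 to 0.775 m from the base axis. Payload 7.3 kg.
Tool frame: the origin (TCP) lies midway between the tips of the shut fingers; the grasp point (between the pads) lies 19 mm behind it; z points along the fingers, y is the line along which they close (so a half turn about z gives the same grasp; the last joint's range is limited). The gripper opens to 92 mm and grips with 3 to 60 N. Pads are 19 mm wide; open, the fingers measure 130 mm over their backs; the gripper's body (75 mm by 190 mm) begins 47 mm behind the grasp point.
Start: joints at [0.99, 0.342, 1.524, -0, 1.275, -0.146], TCP at [0.221, 0.476, 0.227] pointing down, gripper open.
Joint ranges: [-2.53, 2.53], [-0.77, 2.02], [0.04, 2.7], [-1, 4.14], [0.28, 2.66], [-3.11, 3.11]. Speed limits (rad/s): [2.57, 2.57, 3.14, 3.14, 3.14, 3.14].

INTERFACE

Orientations are given as [roll, pitch, yaw] about the fixed x, y, z axes, in that order (R = Rz(yaw) Ry(pitch) Rx(roll)).
In Python, from cell import monitor, vision, workorder gives the robot as it stands.
- The arm moves only by the tool move_arm, never from a script. Its argument "rows" is a list of rows, each a list of 5 numbers: the shift along the world's x, y, z in mm, then the turn about the world's z in rad, then the closure, from -1 (fully open) to 1 (shut). A call has 1 to 12 rows; each row shifts and turns the commanded pose from where the row before left it; what a row does not reach is not made up. A row lasts 1/10 s, in which the tool goes at most 50 mm and 8.59 degrees, less where a joint would pass 70% of its speed; a pose out of reach is approached as far as the arm can. A call is refused whole if a number of a shift passes 50 or a number of a turn 0.15, either way. A call with a gripper value outside its range is refused whole. The fingers move at their own pace and stop on an object; "newtons" is the grip in N (left out, the last holds). Time passes only in rows, so rows that do not move let the fingers close. It gives the time, the measured TCP pose, the force, the opening and the grip force at its end, in the units of the state.
- monitor.observe(): the state, without advancing time (a new reading comes with each control period).
- vision.read_camera(name): name is "side" or "top" or "wrist"; returns the picture (480x640x3 uint8, red, green, blue); there is no depth.
- vision.get_calibration(name): a dict with "K" (3x3 intrinsics, pixels), "T" (4x4, takes a point from camera to world coordinates); the wrist camera has in their place "mount" (4x4, takes a point from camera to tool coordinates, whose origin is the TCP and whose axes are the flange's). Camera axes: x right, y up, looking along -z (the intrinsics and any distortion apply to the point x, -y, -z); pixel columns grow to the right and rows downward; lengths in m; the calibration is good to about 2 mm. The wrist camera is an equidistant fisheye: a pixel r from the principal point sees the ray r / f radians off the axis. A picture is of the moment at which its call begins: read the wrist's pose just before it. get_calibration takes no time and is no camera call.
- workorder.hand_in(): hands the job in; it is judged then, once.
The state is a dict: "time": time; "qpos": joint angles; "qvel": joint speeds; "joint_efforts": joint torques, N m; "tool_pos": TCP position; "tool_rot": TCP orientation; "contact_force": force on the tool from outside, world axes, zero at the start; "torque": the same for the moment, N m; "opening": finger opening in m; "grip_force": force on a finger pad.
Only numpy, scipy, OpenCV 4.12 (cv2) and the standard library are available. Lean on these libraries where they do the work, as an engineer would, in place of code of your own. Each camera call takes 0.05 s, during which the arm holds its last target. There are 200 camera calls.

TASK

Push the heavy power pack along the bench into its charging bay until it sits fully home against the end stop. Push it low, near its base, so that it slides flat on the bench and never tips up or gets lifted, and leave the vial, the beaker and the amber bottle alone. Then, with the pack home, press the round button on top of the pack all the way down, and let go of everything.

Things in the scene. Friction and masses are not known exactly. Their poses are not given: they have to be found in the camera images.
- pack: Heavy grey power pack (0.7 to 1 kg, grippy rubber feet): foot 72 mm (its x) x 110 mm (its y) x 55 mm high; on it a head 40 x 100 mm, flush within 1 mm with the +x face, 115 mm high over all. Origin: centre of the underside, z up. The +x face (two brass contacts) enters the bay first. It starts outside, +x face towards the bay, askew (up to 0.2 rad) and off its centre line.
- pack_push (a point): Middle of the foot's -x face (36 mm behind the pack's origin), 20 mm above the bench: a good height to push at (up to about 15 N). Pushed high, on the head, the pack tips over forwards instead of sliding. The head's rear face stands 32 mm further forward than this face.
- bay: Charging bay fixed to the bench: two aluminium side rails 20 mm high, 115 mm apart inside, closed at the +x end by a grey end stop 44 mm high whose face is at x = +36 mm. No floor: the pack slides on the bench. Origin on the bench, where the pack's origin is when fully home; x points into the bay, y across it, z up. Fully home, the pack's axes agree with the bay's.
- bay_mouth (a point): Centre of the bay's mouth, at x = -61 mm of the bay and 20 mm above the bench. Here the inside width is about 143 mm; the flared rail ends narrow to the 115 mm of the straight rails at x = -30 mm and guide the pack in.
- pack_button_top (a point): Centre of the top face of the round white push button (18 mm across) on top of the pack's head, 16 mm from the pack's origin towards +x and 136 mm above the bench; it stands 9 mm out of its round black housing (12 mm high). It is pressed straight down.
- pack_button (a joint): Travel of the button on the pack: 0 m = up, 0.005 m = fully down; about 4 N holds it down and it springs back by itself.
- vial: Small glass vial with red screw cap, 28 mm across, 53 mm high, origin at the centre of its underside; a bystander, not to be moved.
- beaker: Small clear plastic beaker, 49 mm across, 60 mm high, origin at the centre of its underside; a bystander, not to be moved.
- amber_bottle: Amber dropping bottle with white cap, 44 mm across, 88 mm high, origin at the centre of its underside; a bystander, not to be moved.
Not all that is in view belongs to the job. What is shaped like the pack but purple is not meant.

How it is judged:
On the way, in this order (a step that is already met when the one before it is completed fails the run):
1. the pack sits fully home in the bay (x of pack in the frame of bay above -0.005 m and y of pack in the frame of bay between -0.006 and 0.006 m and angle between the x axis of pack and the x axis of bay, either way round below 0.08 rad), for 0.2 s.
2. with the pack home, the button is pressed down (value of joint pack_button above 0.0038 m and x of pack in the frame of bay above -0.006 m), for 0.1 s.
At the end, for the whole second after the job is handed in: The pack stands flat and still on the bench, between the rails, within 5 mm of the end stop and square to the bay within 0.08 rad, and its button has been pressed (at least 3.8 mm down) after it was home and is up again (all of step 1 and angle between pack's own z axis and vertical below 0.03 rad and height (world z) of pack below 0.004 m and value of joint pack_button below 0.0015 m and linear speed of pack below 0.01 m/s); the robot touches nothing.
It fails at once if the pack tips more than 0.15 rad (about 9 degrees) (angle between pack's own z axis and vertical above 0.15 rad).
It fails at once if the pack is lifted off the bench by more than 10 mm (height (world z) of pack above 0.01 m).
It fails at once if the button is pressed before the pack is in the bay (value of joint pack_button above 0.0038 m and x of pack in the frame of bay below -0.012 m).
It fails at once if the vial, the beaker or the amber bottle is moved by more than 15 mm (distance of any of vial, beaker, amber_bottle from where it was at the start of the episode above 0.015 m).
It also fails if it takes over 51 s, if anything falls off the work surface, if the arm or the gripper's body presses on something with over 40 N, if the wrist force passes 120 N, or if a joint passes its speed limit or range.

## Working session

There is one attempt and no reset: what is moved stays moved. The work goes in short steps, Python scripts to look and compute and a tool call to move; the robot and the scene stay as the last step left them, time stands still between calls to the robot, and variables do not carry over. Pictures are saved under pics/ and viewed, at most 10 in all, crops included, and the job is handed in when it is done.

Besides the shell and the picture viewer there is one more tool, called after "Call:" in YAML: its name, and indented under it one key for each argument. move_arm: Moves the arm, as the interface text tells. Its arguments: {"type":"object","properties":{"rows":{"type":"array","items":{"type":"array","items":{"type":"number"}}},"newtons":{"type":"number"}},"required":["rows"]}

```bash
mkdir -p pics
python3 - <<'E'
from cell import monitor, vision
import cv2
for n in("top","side"):
    im=vision.read_camera(n); cv2.imwrite(f"pics/{n}0.png",im[:,:,::-1])
    c=vision.get_calibration(n); print(n,{k:(v.round(3).tolist() if hasattr(v,'round') else v) for k,v in c.items()})
s=monitor.observe(); print(s['time'],s['tool_pos'],s['tool_rot'],s['opening'])
E
```

```text
top {'K': [[469.419, 0.0, 313.956], [0.0, 469.419, 243.416], [0.0, 0.0, 1.0]], 'T': [[-0.039, 0.978, -0.204, 0.149], [-0.999, -0.037, 0.013, 0.296], [0.005, 0.204, 0.979, 1.453], [0.0, 0.0, 0.0, 1.0]]}
side {'K': [[503.03, 0.0, 324.33], [0.0, 503.03, 238.605], [0.0, 0.0, 1.0]], 'T': [[0.901, 0.292, -0.322, 0.056], [-0.435, 0.609, -0.663, -0.537], [0.002, 0.737, 0.676, 0.935], [0.0, 0.0, 0.0, 1.0]]}
0.1 [0.22093005 0.4758606  0.22612392] [-3.14025188e+00 -2.21640989e-04  2.70680114e+00] 0.09182948575966542
```

View pics/top0.png

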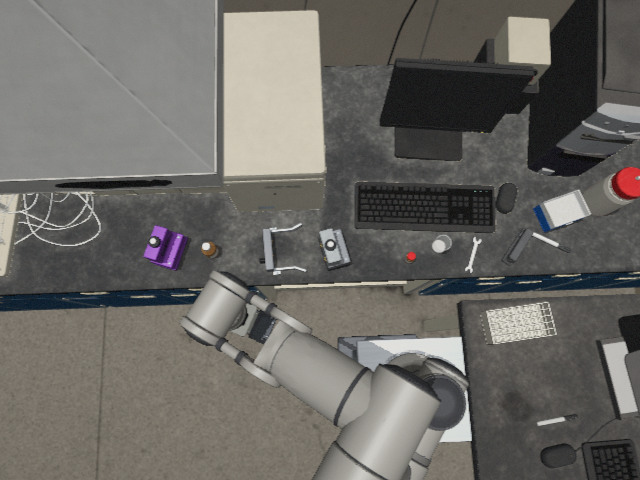

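View pics/side0.png

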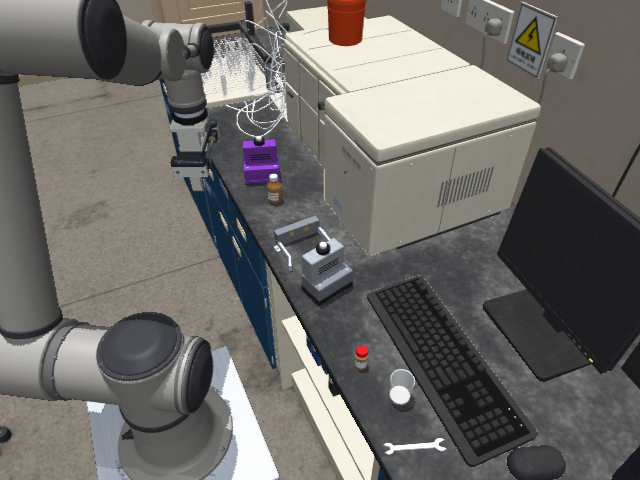

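The top view shows the grey pack at (333,247), with the purple lookalike at (165,248). The bay is between them at (283,248), and its end stop is at (268,248). The vial is at (411,256), the beaker at (441,244) and the amber bottle at (209,248). I choose the grey pack; the side view has it at (325,268). Next I'll check it in one close crop.

Run:
```python
import cv2,numpy as np
a=cv2.imread("pics/top0.png")[215:285,255:360]; b=cv2.imread("pics/side0.png")[205:310,265:365]
a=cv2.resize(a,None,fx=6,fy=6,interpolation=cv2.INTER_CUBIC)
cv2.imwrite("pics/ca.png",a)
b=cv2.resize(b,None,fx=5.5,fy=5.5,interpolation=cv2.INTER_CUBIC); cv2.imwrite("pics/cb.png",b)
```

```text
(no output)
```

View pics/ca.png

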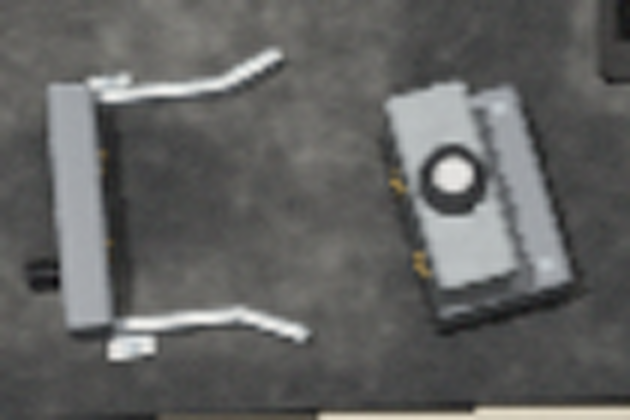

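View pics/cb.png

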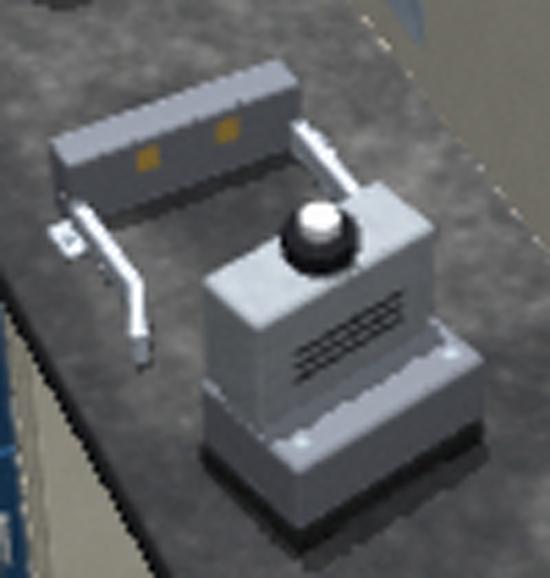

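The crops confirm the grey pack: brass contacts face the bay and the white button is at crop pixel (453,172). Crop A has the end stop's inner top edge at (95,88)-(112,328). The pack is skewed against the bay. Now I'll cast rays at these points.

```bash
cat > h.py <<'E'
import numpy as np
from cell import vision
def ray(n,u,v):
    c=vision.get_calibration(n);K=np.array(c['K']);T=np.array(c['T'])
    d=np.linalg.solve(K,[u,v,1.]);d=T[:3,:3]@[d[0],-d[1],-d[2]]
    return T[:3,3],d
def on(n,u,v,z):
    p,d=ray(n,u,v);return p+d*(z-p[2])/d[2]
A=lambda u,v,z:on("top",(u+.5)/6-.5+255,(v+.5)/6-.5+215,z)[:2].round(4)
B=lambda u,v,z:on("side",(u+.5)/5.5-.5+265,(v+.5)/5.5-.5+205,z)[:2].round(4)
E
python3 - <<'E'
from h import *
ang=lambda p,q:np.degrees(np.arctan2(*(q-p)[::-1])).round(1)
print("stop A",A(95,88,.044),A(112,328,.044),ang(A(112,328,.044),A(95,88,.044)),ang(A(70,332,.044),A(50,85,.044)))
print("stop B far top",B(52,140,.044),B(283,60,.044),"near top",B(65,162,.044),B(300,85,.044),ang(B(65,162,.044),B(300,85,.044)))
print("rails A",A(125,100,.02),A(225,92,.02),A(280,60,.02),'low',A(120,330,.02),A(240,318,.02),A(300,335,.02))
print("btn",A(453,172,.136),B(322,215,.136))
h=[A(387,103,.115),A(463,85,.115),A(520,270,.115),A(440,290,.115)]
print("headA",h,np.mean(h,0),ang(h[3],h[0]),ang(h[2],h[1]))
h=[B(205,280,.115),B(262,328,.115),B(435,225,.115),B(378,183,.115)]
print("headB",h,np.mean(h,0),ang(h[0],h[3]),ang(h[1],h[2]))
print("footrear",A(515,88,.055),A(575,280,.055),B(300,470,.055),B(483,355,.055))
c=on
for n,l in dict(vial=(411,256,.05),beaker=(441,244,.03),amb=(209,248,.088)).items(): print(n,on("top",*l)[:2])
E
```

```text
stop A [0.4928 0.4105] [0.3678 0.4044] 2.8 3.6
stop B far top [0.3742 0.4262] [0.501  0.4325] near top [0.374  0.4086] [0.5004 0.4113] 1.2
rails A [0.4916 0.3969] [0.4939 0.3446] [0.5101 0.3153] low [0.3704 0.4022] [0.3742 0.3404] [0.3642 0.3099]
btn [0.4226 0.233 ] [0.4267 0.2327]
headA [array([0.4626, 0.2626]), array([0.4702, 0.2251]), array([0.3775, 0.2019]), array([0.3693, 0.2409])] [0.4199   0.232625] 13.1 14.1
headB [array([0.3743, 0.2381]), array([0.3841, 0.2018]), array([0.4777, 0.2261]), array([0.4675, 0.2609])] [0.4259   0.231725] 13.7 14.6
footrear [0.482  0.1954] [0.3816 0.1702] [0.3873 0.1723] [0.4891 0.1985]
vial [ 0.39158373 -0.01525904]
beaker [ 0.42920801 -0.11584203]
amb [0.43185688 0.5898006 ]
```

The pack is skewed about +12° and sits about 13 mm off line, so its rear-face centre needs to go from about (0.436,0.184) to (0.437,0.337). I'll push with two part-open fingers side by side on the foot's rear face, which also steers the yaw.

Call:
move_arm:
  rows:
    - [18.5, -27, 0, -0.074, -0.2]
    - [18.5, -27, 0, -0.074, -0.2]
    - [18.5, -27, 0, -0.074, -0.2]
    - [18.5, -27, 0, -0.074, -0.2]
    - [18.5, -27, 0, -0.074, -0.2]
    - [18.5, -27, 0, -0.074, -0.2]
    - [18.5, -27, 0, -0.074, -0.2]
    - [18.5, -27, 0, -0.074, -0.2]
    - [18.5, -27, 0, -0.074, -0.2]
    - [18.5, -27, 0, -0.074, -0.2]
    - [18.5, -27, 0, -0.074, -0.2]
    - [19, -29, 0, -0.074, -0.2]

```text
time: 1.3
tool_pos: [0.444, 0.1491, 0.2265]
tool_rot: [-3.141, -0.0, 1.816]
contact_force: [0.9, 0.7, 0.1]
opening: 0.0548
grip_force: 0.0
```

Run:
```python
from cell import monitor, vision
import cv2
s=monitor.observe(); print(s['time'],s['tool_pos'],s['tool_rot'],s['opening'],s['contact_force'])
im=vision.read_camera("wrist"); cv2.imwrite("pics/w1.png",im[:,:,::-1])
c=vision.get_calibration("wrist"); print(c)
```

```text
1.3 [0.44399152 0.14905131 0.22650075] [-3.14112263e+00 -1.88811654e-04  1.81589284e+00] 0.05480422203742257 [0.93587358 0.71424109 0.11732185]
{'K': array([[371.64829954,   0.        , 321.84908054],
       [  0.        , 371.64829954, 240.87116872],
       [  0.        ,   0.        ,   1.        ]]), 'mount': array([[-1.07008421e-03,  9.68712560e-01,  2.48183058e-01,
         6.74983024e-02],
       [ 9.99999328e-01,  9.26087017e-04,  6.96950759e-04,
        -2.04349602e-04],
       [ 4.45305847e-04,  2.48183637e-01, -9.68712901e-01,
        -1.57859554e-01],
       [ 0.00000000e+00,  0.00000000e+00,  0.00000000e+00,
         1.00000000e+00]])}
```

View pics/w1.png

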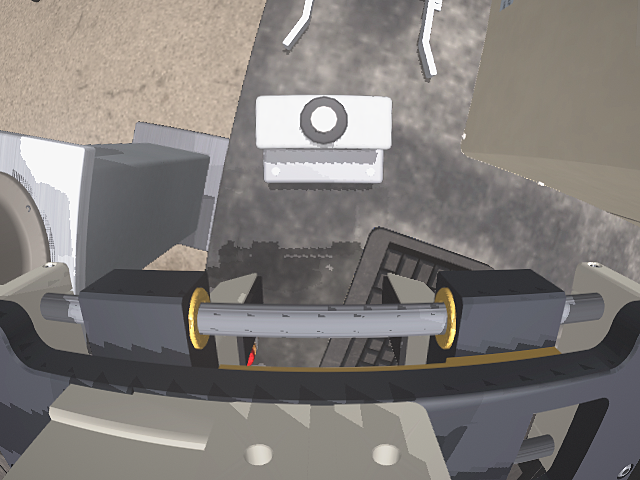

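The pack appears square in the wrist view, with the foot's rear edge at row 183, columns 264-383, and the button at (323,119). So the yaw matches. I'll localise these points.

```bash
cat >> h.py <<'E'
from scipy.spatial.transform import Rotation as R
def won(s,u,v,z):
    c=vision.get_calibration("wrist");K=c['K'];M=c['mount']
    a=np.array([(u-K[0,2])/K[0,0],(v-K[1,2])/K[1,1]]);r=np.hypot(*a)
    d=np.array([*(a/max(r,1e-9)*np.sin(r)),np.cos(r)]);d=M[:3,:3]@[d[0],-d[1],-d[2]]
    Rt=R.from_euler('xyz',s['tool_rot']).as_matrix()
    o=np.array(s['tool_pos'])+Rt@M[:3,3];d=Rt@d
    return (o+d*(z-o[2])/d[2])[:2].round(4)
E
python3 - <<'E'
from h import *
from cell import monitor
s=monitor.observe()
ang=lambda p,q:np.degrees(np.arctan2(*(q-p)[::-1])).round(1)
f=[won(s,264,183,.055),won(s,383,183,.055)]
print("btn",won(s,323,119,.136),"foot",f,np.mean(f,0),ang(*f))
print("head top rear",won(s,257,149,.115),won(s,391,149,.115))
print("railtips",won(s,286,48,.02),won(s,434,77,.02),"bend",won(s,308,12,.02),won(s,423,37,.02), won(s,428,5,.02))
E
```

```text
btn [0.4268 0.2295] foot [array([0.3878, 0.1682]), array([0.4912, 0.1933])] [0.4395  0.18075] 13.6
head top rear [0.3851 0.1993] [0.4794 0.2223]
railtips [0.3731 0.2999] [0.5215 0.3097] bend [0.3847 0.3424] [0.5013 0.3478] [0.4991 0.3854]
```

Call:
move_arm:
  rows:
    - [0, 0, -35, 0, -0.2]
    - [0, 0, -40, 0, -0.2]
    - [0, 0, -40, 0, -0.2]
    - [0, 0, -40, 0, -0.2]
    - [0, 0, -35, 0, -0.2]
    - [0, 0, -22, 0, -0.2]
    - [-1, 4, 0, 0, -0.2]
    - [-1, 4, 0, 0, -0.2]
    - [-1, 4, 0, 0, -0.2]

```text
time: 2.25
tool_pos: [0.4414, 0.1629, 0.016]
tool_rot: [3.139, 0.0, 1.819]
contact_force: [-0.2, 0.2, 0.9]
opening: 0.0555
grip_force: 0.0
```

Call:
move_arm:
  rows:
    - [-1, 4, 0, 0, -0.2]
    - [-1, 4, 0, 0, -0.2]
    - [-1, 4, 0, 0, -0.2]
    - [-1, 4, 0, 0, -0.2]
    - [-1, 4, 0, 0, -0.2]

```text
time: 2.75
tool_pos: [0.4368, 0.1817, 0.0157]
tool_rot: [3.139, 0.002, 1.819]
contact_force: [2.3, -8.3, 4.7]
opening: 0.0551
grip_force: 4.1
```

Call:
move_arm:
  rows:
    - [0.3, 6, 0, -0.016, -0.2]
    - [0.3, 6, 0, -0.016, -0.2]
    - [0.3, 6, 0, -0.016, -0.2]
    - [0.3, 6, 0, -0.016, -0.2]
    - [0.3, 6, 0, -0.016, -0.2]
    - [0.3, 6, 0, -0.016, -0.2]
    - [0.3, 6, 0, -0.016, -0.2]
    - [0.3, 6, 0, -0.016, -0.2]
    - [0.3, 6, 0, -0.016, -0.2]
    - [0.3, 6, 0, -0.016, -0.2]
    - [0, 0, 0, 0, -0.2]

```text
time: 3.85
tool_pos: [0.4383, 0.2423, 0.015]
tool_rot: [-3.141, 0.001, 1.659]
contact_force: [-0.7, -2.0, 1.4]
opening: 0.0551
grip_force: 1.0
```

Run:
```python
from cell import monitor, vision
import cv2
s=monitor.observe(); print(s['time'],s['tool_pos'],s['tool_rot'],s['opening'],s['contact_force'])
a=vision.read_camera("top")[205:275,255:360,::-1];b=vision.read_camera("side")[195:300,250:350,::-1]
a=cv2.resize(a,None,fx=4,fy=4,interpolation=cv2.INTER_CUBIC);b=cv2.resize(b,None,fx=3.5,fy=3.5,interpolation=cv2.INTER_CUBIC)
b=cv2.copyMakeBorder(b,0,0,0,0,0)
h=max(len(a),len(b));pad=lambda i:cv2.copyMakeBorder(i,0,h-len(i),0,0,0)
cv2.imwrite("pics/m2.png",cv2.hconcat([pad(a),pad(b)]))
```

```text
3.85 [0.43825367 0.24225272 0.01502287] [-3.14123399e+00  5.26045235e-04  1.65916024e+00] 0.05508039387326457 [-0.73330414 -2.00393754  1.43418245]
```

View pics/m2.png

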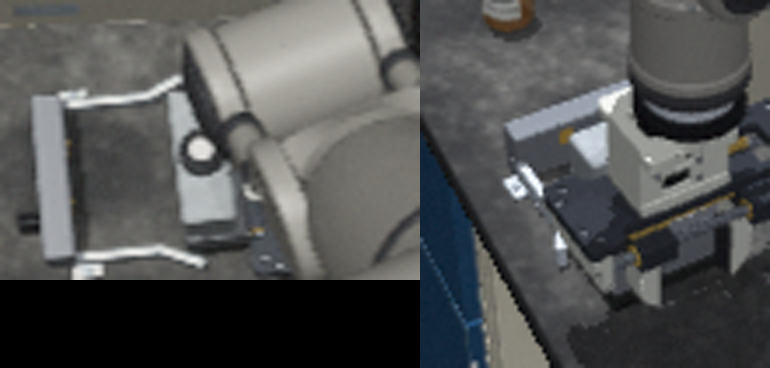

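The top crop on the left shows the pack entering the mouth nearly square, with the button at (202,148). The rail inner edges are at rows 105 and 250. I'll check the lateral offset.

Run:
```python
from h import *
C=lambda u,v,z:on("top",(u+.5)/4-.5+255,(v+.5)/4-.5+205,z)[:2].round(4)
print("btn",C(202,148,.136),"head front",C(168,95,.115),C(188,220,.115),"rails",C(150,102,.02),C(160,250,.02),C(85,107,.02),C(90,255,.02),"stop",C(63,97,.044),C(75,256,.044))
```

```text
btn [0.4301 0.3043] head front [0.4752 0.3279] [0.3818 0.3164] rails [0.4933 0.3445] [0.3757 0.3402] [0.4912 0.3955] [0.3738 0.3943] stop [0.494  0.4106] [0.3697 0.404 ]
```

Call:
move_arm:
  rows:
    - [0.6, 6, 0, -0.01, -0.2]
    - [0.6, 6, 0, -0.01, -0.2]
    - [0.6, 6, 0, -0.01, -0.2]
    - [0.6, 6, 0, -0.01, -0.2]
    - [0.4, 6, 0, -0.005, -0.2]
    - [0.4, 6, 0, 0, -0.2]
    - [0, 6, 0, 0, -0.2]
    - [0, 6, 0, 0, -0.2]
    - [0, 6, 0, 0, -0.2]
    - [0, 6, 0, 0, -0.2]
    - [0, 0, 0, 0, -0.2]

```text
time: 5.05
tool_pos: [0.4419, 0.3023, 0.0148]
tool_rot: [3.141, 0.0, 1.614]
contact_force: [0.3, -0.9, -0.0]
opening: 0.0555
grip_force: 0.5
```

Call:
move_arm:
  rows:
    - [0, 4, 0, 0, -0.2]
    - [0, 4, 0, 0, -0.2]
    - [0, 4, 0, 0, -0.2]

```text
time: 5.35
tool_pos: [0.4418, 0.3133, 0.0148]
tool_rot: [-3.141, 0.001, 1.614]
contact_force: [0.4, -6.1, 2.3]
opening: 0.0553
grip_force: 3.2
```

Sliding force is about 6-8 N. I'll creep on until the force rises at the stop.

Call:
move_arm:
  rows:
    - [0, 3, 0, 0, -0.2]
    - [0, 3, 0, 0, -0.2]
    - [0, 2, 0, 0, -0.2]
    - [0, 2, 0, 0, -0.2]

```text
time: 5.75
tool_pos: [0.4418, 0.3233, 0.0148]
tool_rot: [-3.141, 0.001, 1.614]
contact_force: [0.3, -6.8, 3.2]
opening: 0.0551
grip_force: 3.3
```

Call:
move_arm:
  rows:
    - [0, 2, 0, 0, -0.2]
    - [0, 1, 0, 0, -0.2]

```text
time: 5.95
tool_pos: [0.4419, 0.3245, 0.0149]
tool_rot: [-3.141, 0.004, 1.615]
contact_force: [2.4, -18.7, 6.1]
opening: 0.0549
grip_force: 9.5
```

Call:
move_arm:
  rows:
    - [0, 1, 0, 0, -0.2]
    - [0, 0, 0, 0, -0.2]
    - [0, 0, 0, 0, -0.2]
    - [0, 0, 0, 0, -0.2]

```text
time: 6.35
tool_pos: [0.4419, 0.3245, 0.0148]
tool_rot: [-3.14, 0.006, 1.616]
contact_force: [2.9, -20.0, 6.3]
opening: 0.055
grip_force: 9.8
```

Call:
move_arm:
  rows:
    - [0, -10, 0, 0, -0.2]
    - [0, -25, 0, 0, -0.2]
    - [0, -25, 0, 0, -0.2]
    - [0, -15, 20, 0, -0.2]
    - [0, 0, 45, 0, 0.4]
    - [0, 0, 45, 0, 1]
    - [0, 0, 45, 0, 1]
    - [0, 0, 45, 0, 1]
    - [0, 0, 0, 0, 1]

```text
time: 7.25
tool_pos: [0.4448, 0.2546, 0.2211]
tool_rot: [3.129, -0.005, 1.614]
contact_force: [0.5, -0.1, 0.3]
opening: 0.0197
grip_force: 0.0
```

Run:
```python
from cell import monitor, vision
import cv2
s=monitor.observe(); print(s['time'],s['tool_pos'],s['tool_rot'],s['opening'],s['contact_force'])
w=vision.read_camera("wrist")[:,:,::-1]
cv2.imwrite("pics/w3.png",w)
cv2.imwrite("pics/t3.png",vision.read_camera("top")[:,:,::-1])
```

```text
7.25 [0.44480826 0.25464239 0.22112744] [ 3.12922589 -0.00508473  1.61396522] 0.019684482351530603 [ 0.50335555 -0.09436077  0.32329486]
```

View pics/w3.png

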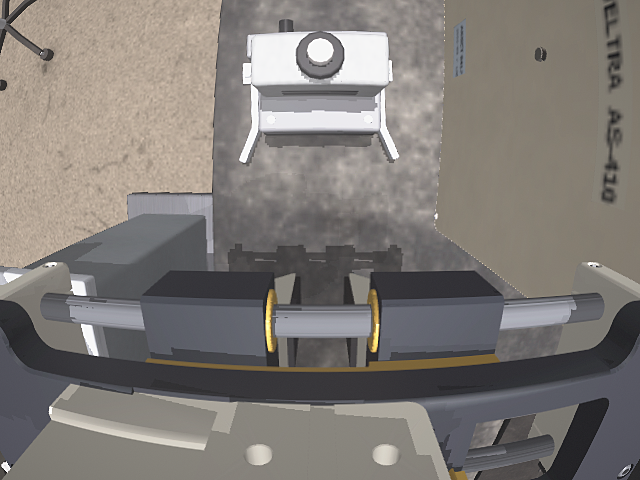

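The wrist view shows the pack square between the rails with the button at (319,49). I'll check the depth numerically and get the button position.

Run:
```python
from h import *
from cell import monitor
import cv2
s=monitor.observe();print(s['tool_pos'],s['opening'])
print("wrist btn",won(s,319,49,.136),"foot rear",won(s,261,133,.055),won(s,380,133,.055),"tips",won(s,246,163,.02),won(s,393,158,.02))
t=cv2.imread("pics/t3.png");r=t[225:260,262:320]
print(cv2.cvtColor(r,cv2.COLOR_BGR2GRAY)[8:26:1,5:45])
m=(r.min(2)>190).astype(np.uint8);n,l,st,c=cv2.connectedComponentsWithStats(m)
for i in range(1,n): 
    if st[i,4]>5: p=c[i]+[262,225];print(st[i,4],p,on("top",*p,.136)[:2])
cv2.imwrite("pics/t3c.png",cv2.resize(t[215:285,250:355],None,fx=6,fy=6,interpolation=cv2.INTER_CUBIC))
```

```text
[0.44215131 0.25351354 0.21558209] 0.011625269338528303
wrist btn [0.4344 0.3855] foot rear [0.3867 0.3323] [0.4881 0.3365] tips [0.3672 0.3046] [0.5075 0.3151]
[[160 159 155 173 186 184 181 181 179 179 179 180 181 182 183 163 111  81
   95 100  99 137 148 136 150 159 139  84  58  67  60  79  90  94 101  99
  100 102 105 108]
 [159 160 153 171 183 182 181 183 180 180 180 183 184 186 184 165 113  77
   96 100 100 102 137 158 157 161 142  89  58  64  60  74  91 101 104 105
  103 107 105 107]
 [162 159 151 168 182 182 183 179 177 176 178 182 185 182 185 169 121  78
   95 102 101 102 138 158 160 161 147  97  53  65  63  62  89 109 112 108
  106 107 108 107]
 [160 160 150 165 183 182 178 153 100  84  85 127 167 181 183 171 119  71
   97  99 101 100 138 159 160 161 148  93  45  57  59  62  84 100 110 109
  106 104 109 109]
 [160 161 147 162 180 155  88  54  65  80  74  58  52 117 168 171 123  72
   96  99 100 101 139 159 159 160 147 102  45  56  62  63  84  98 111 108
  104 102 106 110]
 [160 160 140 156 162 114  55  90 142 181 167 104  60  50  81 141 123  74
   98 100 105 101 139 160 159 
[... 1477 characters left out ...]
7  95 103 101 140 160 162 162 164 144  94  48  53  52  51  73  88  87
   85  82  86  88]
 [163 163 163 154 171 187 188 187 183 178 183 186 185 182 181 184 168 113
   77  96 100 102 100 138 161 163 164 146  94  51  57  56  54  77  86  84
   78  78  82  84]
 [163 163 161 153 170 188 189 188 189 189 188 187 184 178 182 185 170 119
   75  97 103 101 104 143 163 162 163 149  99  47  54  57  58  76  84  82
   81  81  82  85]
 [165 165 162 153 171 188 187 186 186 187 185 185 183 180 184 185 170 118
   73  96 103 103 102 142 161 162 162 149 102  44  48  50  54  80  91  89
   86  87  86  85]]
11 [295.72727273 226.09090909] [0.4769985  0.32982541]
22 [276.04545455 240.72727273] [0.43591225 0.38759405]
```

View pics/t3c.png

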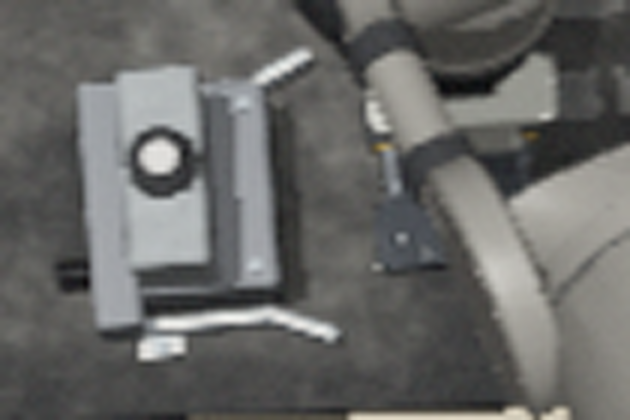

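The pack is home: the button is 20 mm from the stop face, and pushing further met a hard stop. Now I'll go above the button at about (0.437, 0.387) with shut fingers.

Call:
move_arm:
  rows:
    - [-1, 30, 0, 0, 1]
    - [-1, 35, 0, 0, 1]
    - [-2, 35, 0, 0, 1]
    - [-1, 33, 0, 0, 1]
    - [0, 0, -30, 0, 1]
    - [0, 0, -25, 0, 1]
    - [0, 0, -10, 0, 1]
    - [0, 0, 0, 0, 1]
    - [0, 0, 0, 0, 1]

```text
time: 8.25
tool_pos: [0.4372, 0.3862, 0.15]
tool_rot: [3.141, -0.0, 1.613]
contact_force: [-0.1, -0.3, 0.6]
opening: 0.0002
grip_force: 0.0
```

Run:
```python
from cell import monitor, vision
import cv2
s=monitor.observe(); print(s['time'],s['tool_pos'],s['tool_rot'],s['opening'],s['contact_force'])
b=vision.read_camera("side")[150:270,230:370,::-1]
cv2.imwrite("pics/s4.png",cv2.resize(b,None,fx=5,fy=5,interpolation=cv2.INTER_CUBIC))
```

```text
8.25 [0.43715065 0.38616852 0.14999898] [ 3.14138439e+00 -2.43294105e-04  1.61339308e+00] 0.00016594713027842027 [-0.09187318 -0.34400107  0.58010218]
```

View pics/s4.png

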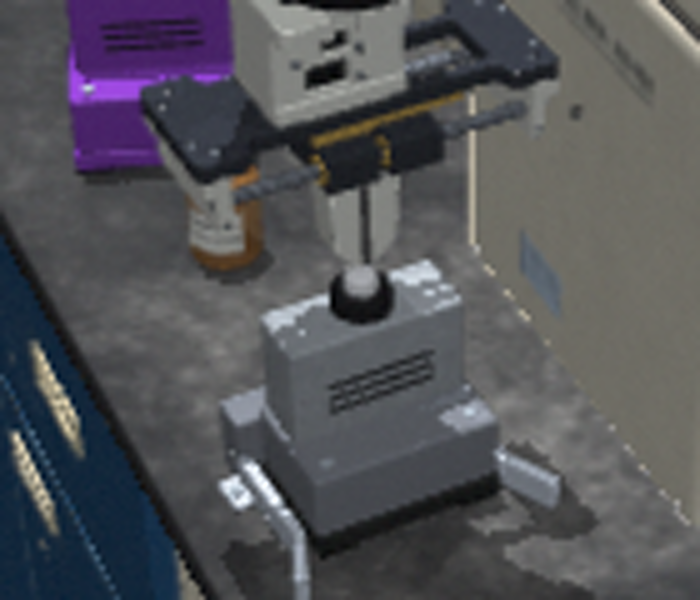

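The side crop shows the shut fingertips at (365,262), directly over the button at (360,280). Pressing now.

Call:
move_arm:
  rows:
    - [0, 0, -8, 0, 1]
    - [0, 0, -5, 0, 1]
    - [0, 0, -2, 0, 1]
    - [0, 0, -1.5, 0, 1]
    - [0, 0, -1.5, 0, 1]

```text
time: 8.8
tool_pos: [0.4369, 0.3861, 0.132]
tool_rot: [3.141, 0.0, 1.614]
contact_force: [-0.7, -1.1, 3.2]
opening: 0.0008
grip_force: 1.7
```

Call:
move_arm:
  rows:
    - [0, 0, -1, 0, 1]
    - [0, 0, -1, 0, 1]
    - [0, 0, 0, 0, 1]

```text
time: 9.1
tool_pos: [0.4369, 0.3862, 0.1311]
tool_rot: [3.141, -0.0, 1.614]
contact_force: [-2.3, -2.9, 10.5]
opening: 0.0004
grip_force: 5.2
```

The force rose to 10 N at 5 mm of travel, so the button is fully down. I'll hold briefly, then lift straight up.

Call:
move_arm:
  rows:
    - [0, 0, 0, 0, 1]
    - [0, 0, 0, 0, 1]
    - [0, 0, 3, 0, 1]
    - [0, 0, 10, 0, 1]
    - [0, 0, 30, 0, 1]
    - [0, 0, 40, 0, 1]
    - [0, -30, 20, 0, 1]
    - [0, -45, 0, 0, 1]
    - [0, -45, 0, 0, 1]
    - [0, -30, 0, 0, 1]
    - [0, 0, 0, 0, 1]
    - [0, 0, 0, 0, 1]

```text
time: 10.3
tool_pos: [0.4372, 0.2361, 0.2333]
tool_rot: [3.141, -0.001, 1.612]
contact_force: [0.4, 0.1, -0.1]
opening: 0.0006
grip_force: 0.0
```

Run:
```python
from h import *
from cell import monitor
import cv2
s=monitor.observe();print(s['time'],s['tool_pos'],s['contact_force'])
t=vision.read_camera("top");r=t[225:260,262:320]
m=(r.min(2)>190).astype(np.uint8);n,l,st,c=cv2.connectedComponentsWithStats(m)
for i in range(1,n):
    if st[i,4]>5: p=c[i]+[262,225];print(st[i,4],p,on("top",*p,.136)[:2])
```

```text
10.3 [0.43716226 0.23612007 0.23326464] [ 0.35167194  0.06118053 -0.13492047]
11 [295.72727273 226.09090909] [0.4769985  0.32982541]
21 [275.95238095 240.80952381] [0.43568102 0.38786625]
```

The pack hasn't moved since the press, and the tool is clear of everything.

```bash
python3 -c "
from cell import workorder
print(workorder.hand_in())"
```

```text
the job is handed in; nothing more can be done
None
```

I pushed the pack flat against the end stop, pressed its button fully down and released it, then moved the arm clear and handed the job in at about 10 s; the hand-in returned no verdict.

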